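Set the freshness day wheel to the box on the coaster

ROBOT

A 6-joint arm with a two-finger parallel gripper is mounted at the origin on the work surface. World frame = base frame: x ahead of the robot, y to its left, z up, the work surface at z = 0. Lengths are in m, angles in rad, forces in N, time in s.
With the tool pointing down it reaches from about 0.375 to 0.975 m from the base axis. Payload 3.8 kg.
Tool frame: the origin (TCP) lies at the very end of the fingers, on their centre line; the grasp point (between the pads) lies 19 mm behind it; z points along the fingers, y is the line along which they close (so a half turn about z gives the same grasp; the last joint's range is limited). The gripper opens to 85 mm and grips with 20 to 120 N. Pads are 22 mm wide; open, the fingers measure 114 mm over their backs; the gripper's body (76 mm by 85 mm) begins 54 mm behind the grasp point. The pads swing forward as they close: fully open they stand 13 mm farther back than shut.
Start: joints at [-1.287, 0.264, 1.604, -0, 1.274, -0.037], TCP at [0.213, -0.641, 0.231] pointing down, gripper open.
Joint ranges: [-2.63, 2.63], [-0.94, 2.18], [0.31, 2.57], [-1.31, 4.45], [0, 2.66], [-2.55, 2.55]. Speed limits (rad/s): [2.57, 2.57, 3.14, 3.14, 3.14, 3.14].

INTERFACE

Orientations are given as a rotation vector (axis times angle).
In Python, from workcell import monitor, viewer, job gives the robot as it stands. The module is installed in compiled form; this text tells all that it offers.
- The arm moves only by the tool step_arm, never from a script. Its argument "series" is one flat list of numbers, 4 for each row, row after row: the shift along the tool's x, y, z in m, then the turn about the tool's z in rad. A call has 1 to 8 rows; each row is the pose to reach, as a shift and turn from the pose commanded when the call began, along the tool's axes at that moment; what a row does not reach only later rows make up. A row lasts 1/8 s, in which the tool goes at most 62.5 mm and 10.7 degrees, less where a joint would pass 70% of its speed; a pose out of reach is approached as far as the arm can. A call with a gripper value outside its range is refused whole. "gripper" is the opening, from 0 (shut) to 1 (fully open), set as the call begins (left out, the last holds). The fingers move at their own pace and stop on an object; "newtons" is the grip in N (left out, the last holds). Time passes only in rows, so rows that repeat a pose let the fingers close. It gives the time, the measured TCP pose, the force, the opening and the grip force at its end, in the units of the state.
- monitor.read_state(): the state, without advancing time (a new reading comes with each control period).
- viewer.read_camera(name): name is "scene" or "top"; returns a dict with "image" (400x640x3 uint8, red, green, blue), "intrinsics" (3x3 intrinsics, pixels), "distortion" ([k1, k2, p1, p2, k3] as OpenCV has them; the pictures are not rectified), "T" (4x4, takes a point from camera to world coordinates). Camera axes: x right, y up, looking along -z (the intrinsics and any distortion apply to the point x, -y, -z); pixel columns grow to the right and rows downward; lengths in m; the calibration is good to about 2 mm. A picture is of the moment at which its call begins. There is no depth.
- job.finish_job(): hands the job in; it is judged then, once.
Trained networks look in a picture, given as the dict that the camera call returned (one of the last four; its "shot" number tells which), for a name from the list of things; names that differ only in an ending like _2 or _b are one class to them, and where a whole thing is asked for, a point or a joint stands for the part that bears it (a point fixed in the world has none). Each returns a list of dicts, best first, with "score" (0 to 1); they miss things now and then, are a little off and sometimes report something else, mostly with a low value. They report only what shows in the picture. A call takes as long as a camera call. They do not tell look-alikes from the thing itself.
- viewer.boxes_of(picture, label): "extent" ([centre column, centre row, width, height] in pixels, round what is visible of it).
- viewer.spot_point(picture, label): "point" ([column, row] in pixels: a listed point, or the origin of a listed thing).
The state is a dict: "time": time; "q": joint angles; "joint_vel": joint speeds; "joint_torque": joint torques, N m; "tool_pos": TCP position; "tcp_rot": TCP orientation; "wrist_force": force on the tool from outside, world axes, zero at the start; "torque": the same for the moment, N m; "width": opening from 0.0 (shut) to 1.0 (fully open); "grip_force": force on a finger pad.
Only numpy, scipy, OpenCV 4.12 (cv2) and the standard library are available. Lean on these libraries where they do the work, as an engineer would, in place of code of your own. Each camera call takes 0.05 s, during which the arm holds its last target. There are 200 camera calls.

TASK

One of the three praline boxes stands on the round pink coaster: flick the seven-toothed day wheel forward (counterclockwise seen from above) with a fingertip, one click at a time, until the tooth with the colour of that box's lid rests under the white pointer, letting the wheel come to rest in the click just before it. Start from red; do not turn the wheel backwards or past the wanted colour, and do not pinch or force it: push its teeth gently from the side. Leave all three boxes standing where they are.

Things in the scene. Friction and masses are not known exactly. Their poses are not given: they have to be found in the camera images.
- day_stand: Fixed round black plinth, 168 mm across, 12 mm high. Origin: centre of its underside, on the wheel's upright axis, z up. The white pointer on the fixed black hub cap (52 mm across, top at 52 mm) points along -x, roughly to the robot. A spring holds the wheel with one tooth exactly under the pointer; a tooth needs 3 to 5 N to move; past two thirds of a click it snaps into the next click.
- wheel_hub (a point): On the wheel's axis at its top face, 38 mm above the counter; axes as day_stand. The wheel: aluminium disc of 45 mm radius with seven evenly spaced coloured teeth out to 70 mm radius, 10 mm wide with a round end 16 mm across, 20 to 38 mm above the counter (8 mm of air under them, then the plinth). Gaps between teeth are open above and outward, about 37 mm wide at the round ends.
- red_tooth (a point): Middle of the red tooth's outer end, 70 mm from the axis, 29 mm above the counter; turns with the wheel. It starts under the pointer. Going forward, the teeth that come under the pointer are: grey (1 click), yellow (2), green (3), blue (4), brown (5), white (6).
- day_wheel (a joint): Wheel angle in rad about the upright axis, positive = forward = counterclockwise from above. 0 = red tooth exactly under the pointer, where it starts. One click = one tooth = 0.8976 rad (51.4 deg): yellow at 1.795, green at 2.693, blue at 3.590. Turning forward, the tooth under the pointer moves towards day_stand's -y.
- coaster: Flat round pink coaster, 100 mm across, 1.5 mm thick, lying on the counter to the +y side of day_stand; origin at its centre. One box stands on it (centres within 20 mm); the others are over 100 mm away.
- box_yellow: Loose praline box, white card with a plain yellow lid, 60 x 60 mm, 46 mm high, 0.1 to 0.2 kg; origin at the centre of its underside. Stands on the coaster, or to the -y side of the day wheel, or behind it. Leave alone.
- box_green: Loose praline box, white card with a plain green lid, 60 x 60 mm, 46 mm high, 0.1 to 0.2 kg; origin at the centre of its underside. Stands on the coaster, or to the -y side of the day wheel, or behind it. Leave alone.
- box_blue: Loose praline box, white card with a plain blue lid, 60 x 60 mm, 46 mm high, 0.1 to 0.2 kg; origin at the centre of its underside. Stands on the coaster, or to the -y side of the day wheel, or behind it. Leave alone.
There are look-alikes about, which are no part of the job. Of the things like the day_stand, leave any that is orange or purple; of the rest the larger one is meant.

How it is judged:
By the outcome, as a careful person would: the job done as asked, in the order asked, and still so for the second after the job is handed in, with the robot touching nothing.
It also fails if it takes over 51 s, if anything falls off the work surface, if the arm or the gripper's body presses on something with over 40 N, if the wrist force passes 120 N, or if a joint passes its speed limit or range.

## Working session

There is one attempt and no reset: what is moved stays moved. The work goes in short steps, Python scripts to look and compute and a tool call to move; the robot and the scene stay as the last step left them, time stands still between calls to the robot, and variables do not carry over. Pictures are saved under pics/ and viewed, at most 10 in all, crops included, and the job is handed in when it is done.

Besides the shell and the picture viewer there is one more tool, called as name(argument=value, ...) on one line, values as JSON. step_arm: Moves the arm, as the interface text tells. Its arguments: {"type":"object","properties":{"series":{"type":"array"},"gripper":{"type":"number"},"newtons":{"type":"number"}},"required":["series"]}

```bash
mkdir -p pics; cat > h.py <<'E'
import numpy as np, cv2
from workcell import monitor, viewer, job
def ray(p,uv):
    d=cv2.undistortPoints(np.array([[uv]],float),np.array(p["intrinsics"]),np.array(p["distortion"]))[0,0]
    T=np.array(p["T"]); return T[:3,3],T[:3,:3]@np.array([d[0],-d[1],-1.])
def at(p,uv,z):
    o,d=ray(p,uv); return o+d*(z-o[2])/d[2]
def save(p,n): cv2.imwrite(f"pics/{n}.png",cv2.cvtColor(np.array(p["image"]),cv2.COLOR_RGB2BGR))
Z=dict(day_stand=0,wheel_hub=.038,red_tooth=.029,coaster=0.0015,box_yellow=0,box_green=0,box_blue=0)
E
python3 - <<'E'
from h import *
s=monitor.read_state(); print(s["time"],s["tool_pos"],s["tcp_rot"],s["wrist_force"])
for c in("top","scene"):
    p=viewer.read_camera(c); save(p,c)
    for n,z in Z.items():
        for r in viewer.spot_point(p,n): print(c,n,round(r["score"],2),np.round(r["point"]),np.round(at(p,r["point"],z),3))
E
```

```text
0.0 [ 0.2126692  -0.63986353  0.22996729] [-3.09908757e+00 -5.01493585e-01  3.93515491e-04] [ 0.70614035 -0.267811   -0.27405011]
top day_stand 0.96 [261. 272.] [0.448 0.189 0.   ]
top day_stand 0.77 [337. 279.] [0.426 0.003 0.   ]
top day_stand 0.65 [341. 213.] [ 0.586 -0.013  0.   ]
top day_stand 0.55 [409. 276.] [ 0.428 -0.175  0.   ]
top wheel_hub 0.91 [335. 280.] [0.426 0.009 0.038]
top wheel_hub 0.88 [257. 275.] [0.443 0.193 0.038]
top wheel_hub 0.63 [410. 276.] [ 0.43  -0.17   0.038]
top wheel_hub 0.58 [348. 207.] [ 0.6   -0.026  0.038]
top red_tooth 0.96 [334. 309.] [0.357 0.012 0.029]
top red_tooth 0.92 [343. 239.] [ 0.523 -0.014  0.029]
top red_tooth 0.7 [414. 297.] [ 0.379 -0.179  0.029]
top red_tooth 0.58 [260. 306.] [0.37  0.188 0.029]
top coaster 0.72 [268. 193.] [0.643 0.169 0.001]
top box_yellow 0.56 [348. 151.] [ 0.745 -0.036  0.   ]
top box_green 0.81 [271. 194.] [0.639 0.162 0.   ]
top box_green 0.29 [407. 201.] [ 0.613 -0.181  0.   ]
top box_blue 0.91 [410. 198.] [ 0.621 -0.187  0.   ]
scene day_stand 0.84 [292. 217.] [ 0.603 -0.019  0.   ]
scene day_stand 0.84 [3
[... 200 characters left out ...]
wheel_hub 0.93 [289. 205.] [ 0.608 -0.025  0.038]
scene wheel_hub 0.79 [393. 173.] [0.434 0.194 0.038]
scene wheel_hub 0.78 [246. 160.] [ 0.453 -0.171  0.038]
scene wheel_hub 0.75 [313. 162.] [ 0.426 -0.004  0.038]
scene red_tooth 0.93 [252. 152.] [ 0.395 -0.175  0.029]
scene red_tooth 0.81 [389. 162.] [0.372 0.182 0.029]
scene red_tooth 0.6 [294. 186.] [ 0.523 -0.032  0.029]
scene red_tooth 0.59 [322. 156.] [0.377 0.009 0.029]
scene coaster 0.79 [374. 240.] [0.641 0.167 0.001]
scene coaster 0.74 [289. 204.] [ 0.559 -0.037  0.001]
scene box_yellow 0.76 [266. 260.] [ 0.742 -0.04   0.   ]
scene box_green 0.73 [368. 235.] [0.626 0.152 0.   ]
scene box_blue 0.8 [220. 207.] [ 0.602 -0.19   0.   ]
```

View pics/top.png

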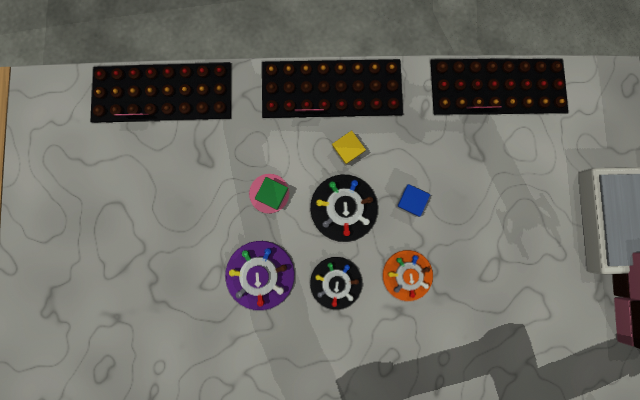

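View pics/scene.png

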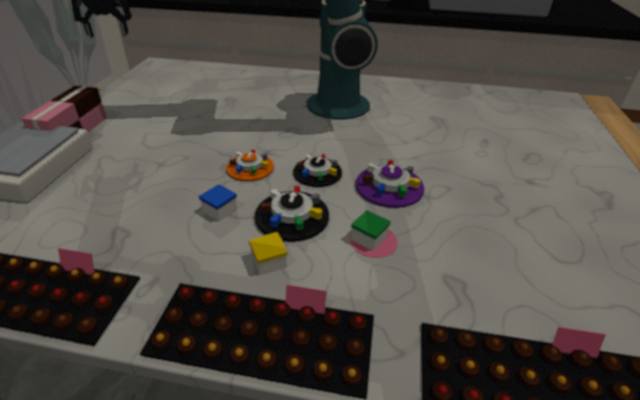

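Green is the box on the pink coaster (top picture ≈ 270,193), so green is 3 clicks. The larger black stand is at top ≈ (344,208), with its red tooth at ≈ (346,231). Next I fit its pose exactly.

```bash
cat >> h.py <<'E'
from scipy.optimize import least_squares
def proj(p,X):
    T=np.array(p["T"]); c=(np.atleast_2d(X)-T[:3,3])@T[:3,:3]; c=c*[1,-1,-1]
    return cv2.projectPoints(c,np.zeros(3),np.zeros(3),np.array(p["intrinsics"]),np.array(p["distortion"]))[0][:,0]
ORD=["red","white","brown","blue","green","yellow","grey"] # ccw from pointer
HUE=dict(red=(0,7),yellow=(22,32),green=(45,80),blue=(100,125))
def teeth(p,c0):
    hsv=cv2.cvtColor(np.array(p["image"]),cv2.COLOR_RGB2HSV); out={}
    u0=proj(p,[*c0,.03])[0]; 
    v,u=np.mgrid[:400,:640]; near=np.hypot(u-u0[0],v-u0[1])<36
    for n,(a,b) in HUE.items():
        m=(hsv[...,0]>=a)&(hsv[...,0]<=b)&(hsv[...,1]>140)&(hsv[...,2]>50)&near
        k,l,s,ce=cv2.connectedComponentsWithStats(m.astype(np.uint8))
        if k>1: i=1+np.argmax(s[1:,4]); out[n]=(ce[i],s[i,4])
    return out
def tip(c,yaw,w,n,r=.062,z=.036):
    a=np.pi+yaw+w+ORD.index(n)*2*np.pi/7
    return [c[0]+r*np.cos(a),c[1]+r*np.sin(a),z]
E
python3 - <<'E'
from h import *
for c in("top","scene"):
    p=viewer.read_camera(c); c0=(.6,-.02); t=teeth(p,c0)
    if c=="scene": t.pop("yellow",None)
    f=lambda x:np.concatenate([proj(p,tip(x[:2],x[2],0,n))[0]-t[n][0] for n in t])
    r=least_squares(f,[.6,-.02,0],loss="soft_l1")
    print(c,{n:(np.round(a,1),b) for n,(a,b) in t.items()},np.round(r.x,4),np.round(r.fun,1))
p=viewer.read_camera("top"); im=np.array(p["image"])[165:245,300:390]
x=cv2.resize(im,None,fx=6,fy=6,interpolation=cv2.INTER_CUBIC); cv2.imwrite("pics/crop1.png",x[...,::-1])
g=np.array(p["image"]).max(2); v,u=np.mgrid[:400,:640]
m=((g<45)&(np.hypot(u-344,v-208)<40)).astype(np.uint8)
ct=max(cv2.findContours(m,cv2.RETR_EXTERNAL,cv2.CHAIN_APPROX_NONE)[0],key=cv2.contourArea)
e=cv2.fitEllipse(cv2.convexHull(ct)); print(e,at(p,e[0],.012),at(p,(e[0][0]+e[1][0]/2,e[0][1]),.012))
E
```

```text
top {'red': (array([345.9, 229.6]), np.int32(71)), 'yellow': (array([320.9, 202.6]), np.int32(63)), 'green': (array([332.8, 185.9]), np.int32(57)), 'blue': (array([353.3, 184.7]), np.int32(63))} [ 0.598  -0.0199  0.0182] [ 0.3  3.7 -1.4  0.3 -0.3 -1.   1.4 -0.7]
scene {'red': (array([296.4, 188.5]), np.int32(31)), 'green': (array([298.6, 221. ]), np.int32(45)), 'blue': (array([275.1, 219.8]), np.int32(109))} [ 0.6015 -0.0197  0.0495] [-0.1 -0.6  1.1  1.  -0.9 -0.4]
((343.7527160644531, 207.7010040283203), (66.5916748046875, 67.06423950195312), 110.32710266113281) [ 0.59933702 -0.01913506  0.012     ] [ 0.59721032 -0.10156888  0.012     ]
```

View pics/crop1.png

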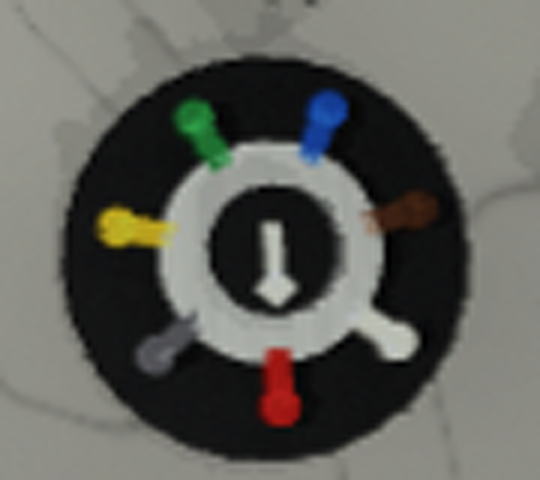

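```bash
python3 - <<'E'
from h import *
p=viewer.read_camera("top"); t=teeth(p,(.6,-.02))
f=lambda x:np.concatenate([proj(p,tip(x[:2],x[2],0,n,x[3]))[0]-t[n][0] for n in t])
r=least_squares(f,[.6,-.02,0,.058]); print(np.round(r.x,4),np.round(r.fun,1))
c=np.array([.599,-.0195]); yaw=r.x[2]
s=monitor.read_state(); from scipy.spatial.transform import Rotation as R
Rt=R.from_rotvec(s["tcp_rot"]).as_matrix(); P=np.array(s["tool_pos"]); print(Rt.round(3))
y0=np.arctan2(Rt[1,1],Rt[0,1])
a=np.pi+yaw+1.5*2*np.pi/7   # gap white-brown
g=np.array([*(c+.076*np.array([np.cos(a),np.sin(a)])),.13])
turn=-(((a-y0)+np.pi)%(2*np.pi)-np.pi)
print("gap angle",np.degrees(a),"goal",g,"tool shift",Rt.T@(g-P),"turn",turn)
E
```

```text
[ 0.6003 -0.0189  0.0306  0.057 ] [-0.   0.1  0.2 -0.  -0.2 -0.1 -0.   0. ]
[[ 0.949  0.315 -0.   ]
 [ 0.315 -0.949  0.   ]
 [-0.    -0.    -1.   ]]
gap angle 258.8962942443191 goal [ 0.58436351 -0.0940773   0.13      ] tool shift [ 0.52488455 -0.40145261  0.101277  ] turn 0.5145805944853041
```

step_arm(series=[0.044,-0.033,0,0.06,0.088,-0.067,0,0.12,0.131,-0.1,0,0.19,0.175,-0.134,0,0.25,0.219,-0.167,0,0.32,0.263,-0.2,0,0.38,0.306,-0.234,0,0.45,0.35,-0.267,0,0.51], gripper=0)

```text
time: 2.0
tool_pos: [0.4616, -0.2753, 0.2317]
tcp_rot: [3.127, -0.3, 0.001]
wrist_force: [0.7, 0.9, 0.9]
width: -0.001
grip_force: 0.0
```

```bash
cat >> h.py <<'E'
from scipy.spatial.transform import Rotation as R
C=np.array([.600,-.019]); YAW=.0306
def goal(r,deg,z,turnto=True):
    s=monitor.read_state(); Rt=R.from_rotvec(s["tcp_rot"]).as_matrix(); P=np.array(s["tool_pos"])
    a=np.radians(deg)+np.pi+YAW; y0=np.arctan2(Rt[1,1],Rt[0,1])
    g=np.array([*(C+r*np.array([np.cos(a),np.sin(a)])),z])
    return np.round(np.r_[Rt.T@(g-P),-(((a-y0)+np.pi)%(2*np.pi)-np.pi)],4)
E
python3 - <<'E'
from h import *
s=monitor.read_state(); print(s["time"],s["tool_pos"],s["tcp_rot"],s["width"],goal(.076,77.14,.13))
E
```

```text
2.0 [ 0.46162873 -0.27530987  0.23165712] [ 3.12674644e+00 -3.00107025e-01  1.34186943e-03] -0.0013554842357345544 [ 0.0868 -0.202   0.1017  0.0025]
```

step_arm(series=[0.022,-0.05,0.02,0,0.044,-0.1,0.045,0,0.066,-0.15,0.07,0,0.087,-0.202,0.09,0,0.087,-0.202,0.1,0,0.087,-0.202,0.1,0])

```text
time: 2.75
tool_pos: [0.5832, -0.0946, 0.1301]
tcp_rot: [3.128, -0.295, -0.004]
wrist_force: [-0.3, -0.1, 0.1]
width: -0.001
grip_force: 0.0
```

```bash
python3 - <<'E'
from h import *
s=monitor.read_state(); print(s["time"],s["tool_pos"],goal(.076,77.14,.045),goal(.076,77.14,.026))
for c in("top","scene"):
    p=viewer.read_camera(c); u=proj(p,[*C,.03])[0]; a,b=int(u[0]),int(u[1]); im=np.array(p["image"])[b-60:b+50,a-75:a+75]
    x=cv2.resize(im,None,fx=4,fy=4,interpolation=cv2.INTER_CUBIC); cv2.imwrite(f"pics/n_{c}.png",x[...,::-1])
import cv2
cv2.imwrite("pics/n.png",np.hstack([cv2.resize(cv2.imread(f"pics/n_{c}.png"),(400,293)) for c in("top","scene")]))
E
```

```text
2.75 [ 0.58320819 -0.09460357  0.13012093] [ 0.0021 -0.0015  0.0851  0.0057] [ 0.0022 -0.0015  0.1041  0.0057]
```

View pics/n.png

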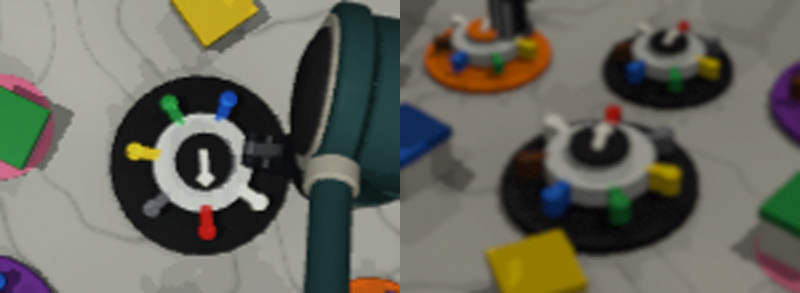

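The top view shows the gripper right of the brown tooth (finger end ≈ 245–290,150 in the crop) and the scene view shows it clear above the wheel. I'll check the finger's extent before going down.

```bash
python3 - <<'E'
from h import *
p=viewer.read_camera("top"); u=proj(p,[*C,.03])[0]; a,b=int(u[0]),int(u[1])
for q in((245,138),(245,163),(285,138),(285,163)):
    w=(a-75+q[0]*150/400,b-60+q[1]*110/293); 
    for z in(.13,.15): print(q,z,at(p,w,z).round(3))
print(proj(p,[.583,-.0945,.13]), ((proj(p,[.583,-.0945,.13])[0]-[a-75,b-60])*400/150).round())
im=np.array(p["image"])[b-25:b+20,a+5:a+60]
cv2.imwrite("pics/f.png",cv2.resize(cv2.convertScaleAbs(im,alpha=2.2,beta=20),None,fx=10,fy=10,interpolation=cv2.INTER_CUBIC)[...,::-1])
E
```

```text
(245, 138) 0.13 [ 0.611 -0.047  0.13 ]
(245, 138) 0.15 [ 0.608 -0.045  0.15 ]
(245, 163) 0.13 [ 0.59  -0.047  0.13 ]
(245, 163) 0.15 [ 0.589 -0.044  0.15 ]
(285, 138) 0.13 [ 0.61 -0.08  0.13]
(285, 138) 0.15 [ 0.608 -0.077  0.15 ]
(285, 163) 0.13 [ 0.589 -0.079  0.13 ]
(285, 163) 0.15 [ 0.588 -0.076  0.15 ]
[[383.10570723 209.93044344]] [304. 170.]
```

View pics/f.png

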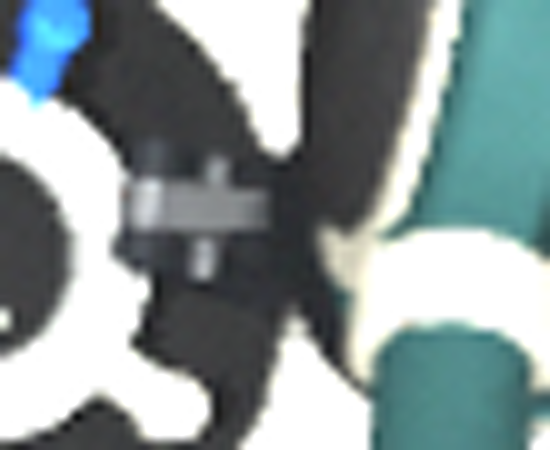

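The visible part is the upper finger and knuckle, well above the wheel. The finger tip sits over the white–brown gap at radius 75 mm. Going down.

step_arm(series=[0.002,-0.002,0.03,0.006,0.002,-0.002,0.055,0.006,0.002,-0.002,0.075,0.006,0.002,-0.002,0.085,0.006,0.002,-0.002,0.093,0.006,0.002,-0.002,0.1,0.006,0.002,-0.002,0.104,0.006,0.002,-0.002,0.104,0.006])

```text
time: 3.9
tool_pos: [0.5866, -0.0931, 0.0272]
tcp_rot: [-3.127, 0.306, 0.0]
wrist_force: [0.3, -0.2, 0.4]
width: -0.0
grip_force: 0.0
```

```bash
python3 - <<'E'
from h import *
s=monitor.read_state(); print(s["time"],s["tool_pos"],s["wrist_force"])
for d in (77.14,80,83,86,90,94,98,102,106,110,114,118): print(d,goal(.075,d,.026))
E
```

```text
3.9 [ 0.58655609 -0.09309264  0.02719796] [ 0.26605776 -0.15010422  0.40736238]
77.14 [-0.0011 -0.0003  0.0012 -0.0012]
80 [ 0.0027 -0.0004  0.0012 -0.0511]
83 [ 0.0066 -0.0007  0.0012 -0.1034]
86 [ 0.0105 -0.0012  0.0012 -0.1558]
90 [ 0.0156 -0.0022  0.0012 -0.2256]
94 [ 0.0207 -0.0035  0.0012 -0.2954]
98 [ 0.0256 -0.0052  0.0012 -0.3652]
102 [ 0.0304 -0.0073  0.0012 -0.4351]
106 [ 0.0351 -0.0097  0.0012 -0.5049]
110 [ 0.0396 -0.0123  0.0012 -0.5747]
114 [ 0.0439 -0.0153  0.0012 -0.6445]
118 [ 0.048  -0.0186  0.0012 -0.7143]
```

```bash
python3 - <<'E'
from h import *
for d in (77.14,80,83,86,89,92,95,98,101): print(d,goal(.069,d,.026).round(3))
E
```

```text
77.14 [-0.001 -0.006  0.001 -0.001]
80 [ 0.002 -0.006  0.001 -0.051]
83 [ 0.006 -0.007  0.001 -0.103]
86 [ 0.01  -0.007  0.001 -0.156]
89 [ 0.013 -0.008  0.001 -0.208]
92 [ 0.017 -0.009  0.001 -0.26 ]
95 [ 0.02  -0.01   0.001 -0.313]
98 [ 0.024 -0.011  0.001 -0.365]
101 [ 0.027 -0.012  0.001 -0.418]
```

step_arm(series=[-0.001,-0.003,0.001,-0.001,-0.001,-0.006,0.001,-0.001,0.002,-0.006,0.001,-0.051,0.006,-0.007,0.001,-0.103,0.01,-0.007,0.001,-0.156,0.013,-0.008,0.001,-0.208,0.017,-0.009,0.001,-0.26,0.02,-0.01,0.001,-0.313])

```text
time: 4.9
tool_pos: [0.6074, -0.0874, 0.0263]
tcp_rot: [3.136, 0.188, -0.003]
wrist_force: [-3.1, -1.5, 1.8]
width: 0.006
grip_force: 1.4
```

```bash
cat > t.py <<'E'
from h import *
import sys
s=monitor.read_state(); Rt=R.from_rotvec(s["tcp_rot"]).as_matrix()
d=np.array(s["tool_pos"])[:2]-C; print(s["time"],"r",np.hypot(*d).round(4),"deg",np.degrees(np.arctan2(d[1],d[0])-np.pi-YAW)%360,"F tool",(Rt.T@s["wrist_force"]).round(1))
z,r=float(sys.argv[1]),float(sys.argv[2])
for a in sys.argv[3:]: print(a,*goal(r,float(a),z).round(3))
E
python3 t.py .026 .069 98 101 104 107 110 113 116 118 120
```

```text
4.9 r 0.0688 deg 94.4286689713972 F tool [-3.3  1.1 -1.8]
98 0.004 0.0 0.0 -0.05
101 0.008 -0.0 0.0 -0.103
104 0.012 -0.001 0.0 -0.155
107 0.015 -0.001 0.0 -0.207
110 0.018 -0.002 0.0 -0.26
113 0.022 -0.003 0.0 -0.312
116 0.025 -0.004 0.0 -0.364
118 0.028 -0.005 0.0 -0.399
120 0.03 -0.006 0.0 -0.434
```

step_arm(series=[0.004,0.0,0,-0.05,0.008,0.0,0,-0.103,0.012,-0.001,0,-0.155,0.015,-0.001,0,-0.207,0.018,-0.002,0,-0.26,0.022,-0.003,0,-0.312])

```text
time: 5.65
tool_pos: [0.6296, -0.0814, 0.0263]
tcp_rot: [-3.069, -0.673, 0.0]
wrist_force: [-0.3, -0.7, 0.2]
width: 0.003
grip_force: 0.1
```

```bash
python3 t.py .026 .069 114 116 118 120 122 124 126
python3 - <<'E'
from h import *
p=viewer.read_camera("top"); t=teeth(p,C); print(t)
u=proj(p,[*C,.03])[0]
for n in t:
    r=least_squares(lambda x:proj(p,tip(C,YAW,x[0],n,.057))[0]-t[n][0],[.5]); print(n,np.degrees(r.x),r.cost)
E
```

```text
5.65 r 0.0691 deg 113.61011831927468 F tool [-0.6  0.5 -0.2]
114 0.0 -0.0 0.0 -0.018
116 0.003 -0.0 0.0 -0.053
118 0.005 -0.0 0.0 -0.088
120 0.008 -0.001 0.0 -0.122
122 0.01 -0.001 0.0 -0.157
124 0.012 -0.001 0.0 -0.192
126 0.015 -0.002 0.0 -0.227
{'red': (array([356.47368421, 226.29824561]), np.int32(57)), 'yellow': (array([321.92753623, 214.30434783]), np.int32(69)), 'green': (array([324.46774194, 194.        ]), np.int32(62)), 'blue': (array([341.625 , 182.6875]), np.int32(64))}
red [27.77329956] 0.2981093515509664
yellow [28.43223757] 0.01067852813694
green [28.64568662] 0.0002659934263136707
blue [28.85345007] 0.18139459209465728
```

step_arm(series=[0.003,0,0,-0.053,0.005,0,0,-0.088,0.008,-0.001,0,-0.122,0.01,-0.001,0,-0.157,0.01,-0.001,0,-0.157])

```text
time: 6.32
tool_pos: [0.6384, -0.0765, 0.0263]
tcp_rot: [-3.007, -0.909, 0.0]
wrist_force: [-0.2, -0.5, 0.5]
width: 0.003
grip_force: 0.0
```

```bash
cat >> h.py <<'E'
def wheel(g=.5):
    p=viewer.read_camera("top"); t=teeth(p,C)
    for n in t:
        r=least_squares(lambda x:proj(p,tip(C,YAW,x[0],n,.057))[0]-t[n][0],[g]); print(n,np.degrees(r.x).round(1),r.cost.round(2),end="; ")
    print()
    return p
E
echo 'wheel()' >> t.py; python3 t.py .026 .069 122 124 126 128; 
```

```text
6.325 r 0.0692 deg 121.95612256247685 F tool [-0.4  0.3 -0.5]
122 0.0 -0.0 0.0 -0.002
124 0.002 -0.0 0.0 -0.037
126 0.005 -0.0 0.0 -0.072
128 0.007 -0.0 0.0 -0.107
yellow [51.3] 0.0; green [51.4] 0.08; blue [51.7] 0.07;
```

```bash
python3 t.py .060 .070 126 116 106 96 86 78
```

```text
6.375 r 0.0691 deg 121.84790319196586 F tool [ 0.2 -0.   0.4]
126 0.005 0.001 -0.034 -0.072
116 -0.007 0.0 -0.034 0.102
106 -0.019 -0.002 -0.034 0.277
96 -0.03 -0.006 -0.034 0.451
86 -0.041 -0.012 -0.034 0.626
78 -0.048 -0.019 -0.034 0.766
yellow [51.2] 0.0; green [51.4] 0.08; blue [51.6] 0.0;
```

step_arm(series=[0.005,0.001,0,-0.072,0.005,0.001,-0.017,-0.072,0.005,0.001,-0.034,-0.072,-0.007,0,-0.034,0.1,-0.019,-0.002,-0.034,0.275,-0.03,-0.006,-0.034,0.45,-0.041,-0.012,-0.034,0.62,-0.048,-0.019,-0.034,0.766])

```text
time: 7.42
tool_pos: [0.588, -0.0878, 0.0622]
tcp_rot: [3.128, -0.291, 0.003]
wrist_force: [-0.3, -1.0, -0.5]
width: -0.0
grip_force: 0.0
```

```bash
python3 t.py .026 .069 77.5 80 83 86 89 92 95 98 101
```

```text
7.425 r 0.0699 deg 78.38454826238967 F tool [-0.2  1.   0.5]
77.5 -0.001 -0.001 0.036 0.002
80 0.002 -0.001 0.036 -0.042
83 0.006 -0.001 0.036 -0.094
86 0.009 -0.002 0.036 -0.146
89 0.013 -0.002 0.036 -0.199
92 0.016 -0.003 0.036 -0.251
95 0.02 -0.004 0.036 -0.304
98 0.023 -0.005 0.036 -0.356
101 0.026 -0.006 0.036 -0.408
red [51.8] 0.01; yellow [51.3] 0.0; green [51.5] 0.11; blue [51.5] 0.0;
```

Wheel rests at 51.4° (grey under the pointer). Down and push the second click.

step_arm(series=[-0.001,-0.001,0.01,0.002,-0.001,-0.001,0.02,0.002,-0.001,-0.001,0.03,0.002,-0.001,-0.001,0.036,0.002,0.002,-0.001,0.036,-0.042,0.006,-0.001,0.036,-0.094,0.009,-0.002,0.036,-0.146,0.013,-0.002,0.036,-0.199])

```text
time: 8.48
tool_pos: [0.5992, -0.0877, 0.0234]
tcp_rot: [-3.141, -0.035, 0.007]
wrist_force: [-7.0, -0.2, 5.1]
width: 0.001
grip_force: 3.4
```

```bash
python3 t.py .026 .069 92 95 98 101 104 107 110 113
```

```text
8.475 r 0.0687 deg 87.61298140062655 F tool [-7.   0.  -5.1]
92 0.005 0.0 -0.003 -0.043
95 0.009 0.0 -0.003 -0.096
98 0.012 -0.0 -0.003 -0.148
101 0.016 -0.001 -0.003 -0.2
104 0.02 -0.002 -0.003 -0.253
107 0.023 -0.003 -0.003 -0.305
110 0.026 -0.004 -0.003 -0.357
113 0.03 -0.005 -0.003 -0.41
red [52.7] 0.59; yellow [52.8] 0.0; green [53.1] 0.0; blue [53.5] 0.02;
```

step_arm(series=[0.005,0,-0.002,-0.043,0.009,0,-0.003,-0.096,0.012,0,-0.003,-0.148,0.016,-0.001,-0.003,-0.2,0.02,-0.002,-0.003,-0.253,0.023,-0.003,-0.003,-0.305,0.026,-0.004,-0.003,-0.357,0.03,-0.005,-0.003,-0.41])

```text
time: 9.52
tool_pos: [0.6306, -0.0821, 0.0265]
tcp_rot: [-3.068, -0.673, 0.002]
wrist_force: [-0.0, -0.5, 0.6]
width: -0.005
grip_force: 0.1
```

```bash
python3 t.py .026 .069 116 118 120 122 124
```

```text
9.525 r 0.0701 deg 114.10704494547173 F tool [-0.2  0.4 -0.6]
116 0.002 -0.001 0.0 -0.052
118 0.005 -0.001 0.0 -0.087
120 0.007 -0.002 0.0 -0.122
122 0.009 -0.002 0.0 -0.157
124 0.012 -0.002 0.0 -0.192
red [80.6] 16.7; yellow [79.8] 0.06; green [79.9] 0.04; blue [80.4] 0.08;
```

step_arm(series=[0.002,-0.001,0,-0.052,0.005,-0.001,0,-0.087,0.007,-0.002,0,-0.122,0.009,-0.002,0,-0.157,0.009,-0.002,0,-0.157])

```text
time: 10.2
tool_pos: [0.6383, -0.0765, 0.0273]
tcp_rot: [3.007, 0.909, 0.0]
wrist_force: [-0.9, -0.4, -0.8]
width: 0.004
grip_force: 0.0
```

```bash
sed -i 's/^wheel()/wheel(1.6)/' t.py; python3 t.py .060 .070 126 116 106 96 86 78
```

```text
10.2 r 0.0691 deg 121.9410858911512 F tool [-1.  -0.2  0.8]
126 0.005 0.001 -0.033 -0.072
116 -0.007 0.0 -0.033 0.103
106 -0.019 -0.002 -0.033 0.277
96 -0.031 -0.006 -0.033 0.452
86 -0.041 -0.012 -0.033 0.626
78 -0.049 -0.019 -0.033 0.766
yellow [102.6] 0.33; green [103.] 0.0; blue [102.5] 0.02;
```

Second click reached: 102.9°, yellow under the pointer and at rest. Now back for the last one.

step_arm(series=[0.005,0.001,0,-0.072,0.005,0.001,-0.017,-0.072,0.005,0.001,-0.034,-0.072,-0.007,0,-0.034,0.1,-0.019,-0.002,-0.034,0.275,-0.03,-0.006,-0.034,0.45,-0.041,-0.012,-0.034,0.62,-0.049,-0.019,-0.034,0.766])

```text
time: 11.25
tool_pos: [0.5872, -0.0883, 0.0632]
tcp_rot: [3.128, -0.291, 0.004]
wrist_force: [0.3, -0.2, 0.7]
width: 0.003
grip_force: 0.0
```

step_arm(series=[0,0,0,0,0,0,0,0])

```text
time: 11.5
tool_pos: [0.5879, -0.0881, 0.0625]
tcp_rot: [3.129, -0.278, 0.003]
wrist_force: [-0.3, -0.1, 0.3]
width: 0.002
grip_force: 0.0
```

```bash
python3 t.py .027 .069 77.5 80 83 86 89 92 95 98 101
```

```text
11.5 r 0.0702 deg 78.27646390851868 F tool [-0.3  0.2 -0.3]
77.5 -0.001 -0.001 0.036 0.01
80 0.002 -0.001 0.036 -0.033
83 0.006 -0.001 0.036 -0.086
86 0.009 -0.002 0.036 -0.138
89 0.013 -0.002 0.036 -0.19
92 0.016 -0.003 0.036 -0.243
95 0.02 -0.004 0.036 -0.295
98 0.023 -0.005 0.036 -0.348
101 0.027 -0.007 0.036 -0.4
yellow [102.6] 0.33; green [102.9] 0.0; blue [102.5] 0.01;
```

step_arm(series=[-0.001,-0.001,0.01,0.01,-0.001,-0.001,0.02,0.01,-0.001,-0.001,0.03,0.01,-0.001,-0.001,0.035,0.01,0.002,-0.001,0.035,-0.033,0.006,-0.001,0.035,-0.086,0.009,-0.002,0.035,-0.138,0.013,-0.002,0.035,-0.19])

```text
time: 12.55
tool_pos: [0.5989, -0.088, 0.0257]
tcp_rot: [-3.141, -0.02, 0.005]
wrist_force: [-4.5, 0.8, 2.7]
width: -0.001
grip_force: 2.4
```

```bash
python3 t.py .026 .069 92 95 98 101 104 107 110 113
```

```text
12.55 r 0.069 deg 87.30425484048607 F tool [-4.5 -0.9 -2.7]
92 0.006 -0.0 -0.0 -0.053
95 0.009 -0.0 -0.0 -0.105
98 0.013 -0.001 -0.0 -0.158
101 0.016 -0.002 -0.0 -0.21
104 0.02 -0.002 -0.0 -0.262
107 0.023 -0.003 -0.0 -0.315
110 0.027 -0.005 -0.0 -0.367
113 0.03 -0.006 -0.0 -0.419
yellow [104.2] 0.02; green [104.1] 0.06; blue [104.1] 0.06;
```

step_arm(series=[0.006,0,0,-0.053,0.009,0,0,-0.105,0.013,-0.001,0,-0.158,0.016,-0.002,0,-0.21,0.02,-0.002,0,-0.262,0.023,-0.003,0,-0.315,0.027,-0.005,0,-0.367,0.03,-0.006,0,-0.419])

```text
time: 13.6
tool_pos: [0.6301, -0.0819, 0.0259]
tcp_rot: [3.069, 0.671, 0.0]
wrist_force: [0.4, -0.3, -1.1]
width: 0.003
grip_force: 0.0
```

```bash
python3 t.py .026 .069 116 118 120 122 124
```

```text
13.6 r 0.0698 deg 113.82111297210517 F tool [0.3 0.4 1.1]
116 0.003 -0.001 -0.0 -0.054
118 0.005 -0.001 -0.0 -0.088
120 0.007 -0.001 -0.0 -0.123
122 0.01 -0.002 -0.0 -0.158
124 0.012 -0.002 -0.0 -0.193
red [136.2] 1.41; yellow [131.1] 0.2; green [131.4] 0.0; blue [131.2] 0.0;
```

step_arm(series=[0.003,-0.001,0,-0.054,0.005,-0.001,0,-0.088,0.007,-0.001,0,-0.123,0.01,-0.002,0,-0.158,0.01,-0.002,0,-0.158])

```text
time: 14.28
tool_pos: [0.6384, -0.0758, 0.0263]
tcp_rot: [3.007, 0.911, 0.0]
wrist_force: [-0.1, 0.8, -0.1]
width: 0.005
grip_force: 0.0
```

```bash
sed -i 's/^wheel(1.6)/wheel(2.6)/' t.py; python3 t.py .120 .070 126
```

```text
14.275 r 0.0685 deg 122.28286451777248 F tool [ 0.3 -0.7  0.1]
126 0.004 0.001 -0.094 -0.071
red [155.] 0.03; green [154.3] 0.05; blue [154.1] 0.03;
```

Third click reached (154.3°, green). Centring in the gap, then lifting clear.

step_arm(series=[0.004,0.001,0,-0.071,0.004,0.001,-0.017,-0.071,0.004,0.001,-0.05,-0.071,0.004,0.001,-0.1,-0.071,0.004,0.001,-0.15,-0.071,0.004,0.04,-0.18,-0.071,0.004,0.09,-0.18,-0.071,0.004,0.13,-0.18,-0.071])

```text
time: 15.32
tool_pos: [0.7149, -0.1835, 0.2093]
tcp_rot: [2.971, 1.013, 0.004]
wrist_force: [0.0, -0.1, -0.9]
width: -0.001
grip_force: 0.0
```

```bash
python3 - <<'E'
from h import *
s=monitor.read_state(); print(s["time"],s["tool_pos"],s["wrist_force"])
p=wheel(2.6); save(p,"end")
for n in("box_yellow","box_green","box_blue"): print(n,[(np.round(r["point"]),round(r["score"],2)) for r in viewer.spot_point(p,n)])
E
```

```text
15.325 [ 0.71491008 -0.1834732   0.20931677] [ 0.00898902 -0.08307041 -0.85875976]
red [154.7] 0.0; yellow [154.6] 0.02; green [154.3] 0.01; blue [154.2] 0.0; 
box_yellow [(array([349., 146.]), 0.78)]
box_green [(array([270., 196.]), 0.91)]
box_blue [(array([408., 199.]), 0.82)]
```

View pics/end.png

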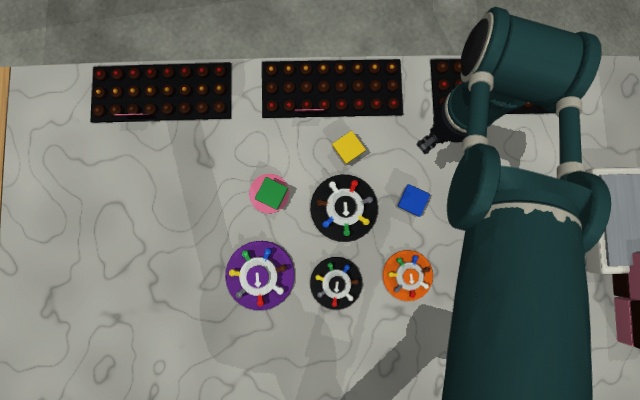

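The green tooth is under the pointer at (346,230). All three boxes are where they started, and the arm is clear.

```bash
python3 -c "
from workcell import job; print(job.finish_job())"
```

```text
the job is handed in; nothing more can be done
None
```

The green-lidded box was on the pink coaster, so I flicked the large black day wheel forward three single clicks. It rested in grey, then yellow, and now stands with green under the pointer; the boxes are where they were, the arm is clear, and the job is handed in at about 15 s.

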